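# Put the freshly bound note pads to dry in the bench press

## Robot

A 7-joint arm with a two-finger parallel gripper is mounted at the origin on a cart in front of the work surface, level with it; the furniture and walls round the work are solid. World frame = base frame: x ahead of the robot, y to its left, z up, the work surface at z = 0. Lengths are in m, angles in rad, forces in N, time in s.
With the tool pointing down it reaches from about 0.425 to 0.8 m from the base axis. Payload 8.3 kg.
Tool frame: the origin (TCP) lies between the finger pads; the fingertips stand 17 mm ahead of it and the grasp point (between the pads) lies 2 mm behind it; z points along the fingers, y is the line along which they close (so a half turn about z gives the same grasp; the last joint's range is limited). The gripper opens to 85 mm and grips with 20 to 120 N. Pads are 22 mm wide; open, the fingers measure 114 mm over their backs; the gripper's body (76 mm by 85 mm) begins 54 mm behind the grasp point. The pads swing forward as they close: fully open they stand 13 mm farther back than shut.
Start: joints at [-1.244, 0.383, 0.016, 1.37, -0.006, 1.388, -0.046], TCP at [0.237, 0.578, 0.248] pointing down, gripper open.
Joint ranges: [-2.95, 2.95], [-0.25, 2.06], [-1.52, 1.56], [0.18, 2.33], [-1.44, 4.58], [0.02, 2.06], [-3.01, 3.01]. Speed limits (rad/s): [2.39, 2.39, 3.01, 3.01, 3.14, 3.14, 3.14].

## Interface

Orientations are given as a 3x3 rotation matrix whose columns are the frame's x, y, z axes.
In Python, from rig import bot gives the robot as it stands. Calls block until the motion is done:
- bot.move_to(position, orientation): joint-space move of the TCP to a pose.
- bot.line_to(position, vel=0.15, rotation=None, max_force=None): straight line of the TCP; rotation=None keeps the orientation; vel is the mean speed in m/s. With max_force (N) it stops when the force on the tool has changed by that much, and returns True; else False.
- bot.movej(angles): joint-space move.
- bot.grip(opening, newtons=None): finger opening in m; newtons is the grip in N (None keeps the last); returns when the fingers have stopped.
- bot.hold(seconds).
- bot.ik(position, orientation): joint angles nearest the present ones, or None.
- bot.read_state(): the state.
- bot.get_image(name): name is "scene" or "top"; returns the picture (420x560x3 uint8, red, green, blue); there is no depth.
- bot.camera_params(name): a dict with "intrinsics" (3x3 intrinsics, pixels), "T" (4x4, takes a point from camera to world coordinates). Camera axes: x right, y down, z forward; pixel columns grow to the right and rows downward; lengths in m; the calibration is good to about 2 mm. A picture is of the moment at which its call begins. camera_params takes no time and is no camera call.
A pose or a line that the arm cannot do raises bot.Unreachable and nothing moves.
- bot.finish_job(): hands the job in; it is judged then, once.
Trained networks look in the newest picture that a camera, given by its name, has taken for a name from the list of things; names that differ only in an ending like _2 or _b are one class to them, and where a whole thing is asked for, a point or a joint stands for the part that bears it (a point fixed in the world has none). Each returns a list of dicts, best first, with "conf" (0 to 1); they miss things now and then, are a little off and sometimes report something else, mostly with a low value. They report only what shows in the picture. A call takes as long as a camera call.
- bot.boxes_of(camera, label): "at" ([row, column] in pixels, amid what is visible of it).
- bot.pinpoint(camera, label): "at" ([row, column] in pixels: a listed point, or the origin of a listed thing).
The state is a dict: "time_s": time; "joint_pos": joint angles; "joint_vel": joint speeds; "tau": joint torques, N m; "tool_pos": TCP position; "tool_rot": TCP orientation; "force": force on the tool from outside, world axes, zero at the start; "moment": the same for the moment, N m; "grip_width": finger opening in m; "gripper_force": force on a finger pad.
Only numpy, scipy, OpenCV 4.12 (cv2) and the standard library are available. Lean on these libraries where they do the work, as an engineer would, in place of code of your own. Each camera call takes 0.05 s, during which the arm holds its last target. There are 200 camera calls.

## Task

The note pads on the left have just had their spines taped and must dry flat in the press: stack all of them on its bed, lengthwise and square, ends against the back fence, and lay the pressure board on them with its brass sleeve over the guide post. Then swing the head over the bed to its stop, free the clamp lever, lower the stop rod until its foot rests on the board's grip block, and lock the lever again so that the rod holds the stack; leave the mug and the stapler where they are.

Things in the scene. Friction and masses are not known exactly. Their poses are not given: they have to be found in the camera images.
- press: Beech bench press, base 220 x 172 mm, 16 mm high, fixed on the desk. Origin on the desk under the centre of its raised bed; x points from the bed to the back fence and column (away from the robot), y left, z up. In this frame: column (20 mm diameter) at x = +115, y = 0 mm, top at z = 202; guide post at x = 0, y = -80. Nothing stands left of the bed.
- bed (a point): Centre of the bed's top face, 25 mm above the desk; axes as the press. The bed is 104 (x) x 64 (y) mm. Pads lie on it lengthwise along x, one on another, short end at the fence, sides flush with the bed (a few mm do not matter). The fence's face is 53 mm from this point in +x; the fence is 64 mm wide, 49 mm higher than the bed.
- post_tip (a point): Top of the steel guide post, on its axis, 130 mm above the desk. The post has 15 mm diameter and a tapered tip 7 mm long.
- column (a point): Point on the column's axis at the level of the head's underside (156 mm above the desk): the axis about which the head swings.
- head (a joint): Swing of the head about the column, rad: 0 = at its hard stop, rod exactly over the bed's centre; grows as the head swings out to the right (anticlockwise from above), to 1.75. Starts swung out at 1.3 to 1.7. Stiff: stays where left, about 6 N at the knob moves it. The head is a grey arm, z = 156 to 190 mm; the rod is 115 mm from the column's axis.
- rod (a joint): Depth of the stop rod, m: 0 = raised (foot's underside 146 mm above the desk), grows downwards to 0.064. Steel rod, 12 mm diameter, with a black round foot of 28 mm below the head and a knob on top. With the clamp open it stays where left; about 2 N pushes it down, 5 N lifts it. With the clamp locked it is held. Starts nearly raised.
- knob (a point): Middle of the rod's knurled black knob: upright, 30 mm diameter, 25 mm high, top 12 mm above this point. With the rod raised the point is 271 mm above the desk; it goes down with the rod and swings with the head. Nothing stands above it.
- foot (a point): Centre of the underside of the rod's foot (125 mm below the knob's point).
- lever (a joint): Cam clamp lever on the head, rad: 0 = open; grows clockwise from above to 1.22 = locked. With the head over the bed it points right (-y of the press), 0.6 rad away from the robot when open, 0.6 rad towards the robot when locked. It grips the rod from about 1.0 on and frees it below 0.9. Stays where left; about 2 N at its end moves it. Starts locked.
- lever_grip (a point): Point in the lever's black handle, 80 mm from its pivot, 12 mm short of its end. The handle is a level bar of 17 mm diameter, 176 mm above the desk. The pivot is an upright pin 24 mm right of the rod (with the head over the bed).
- board_grip (a point): Centre of the grip block, 34 (x) x 30 (y) mm, on the loose beech pressure board lying right of the press; it rises in the board's middle from 10 to 34 mm above the underside; the point is 21.5 mm above it. The board is 104 (x) x 68 (y) x 10 mm; an ear on its -y side carries a brass sleeve. 0.2 kg. On the press its axes are parallel to the press's.
- board_top (a point): Centre of the top of the grip block, 34 mm above the board's underside, where the foot comes down.
- sleeve (a point): Centre of the lower mouth of the board's brass sleeve, level with the board's underside, 80 mm from the board's centre on its -y side. Bore 20 mm, outer diameter 29 mm, 26 mm high; goes over the guide post.
- pad1_mid (a point): Note pad, 15 mm thick, 100 mm long (its x) by 62 mm wide (its y), 0.1 kg: white paper block on a brown greyboard back, grey taped spine across its +x end. The point is its centre, half-way up. Lies flat on the desk, left of the press. Either end may go to the fence, either face up. May be absent (None).
- pad2_mid (a point): Note pad, 15 mm thick, 100 mm long (its x) by 62 mm wide (its y), 0.1 kg: white paper block on a brown greyboard back, grey taped spine across its +x end. The point is its centre, half-way up. Lies flat on the desk, left of the press. Either end may go to the fence, either face up. May be absent (None).
- pad3_mid (a point): Note pad, 20 mm thick, 100 mm long (its x) by 62 mm wide (its y), 0.1 kg: white paper block on a brown greyboard back, grey taped spine across its +x end. The point is its centre, half-way up. Lies flat on the desk, left of the press. Either end may go to the fence, either face up. May be absent (None).
- pad4_mid (a point): Note pad, 20 mm thick, 100 mm long (its x) by 62 mm wide (its y), 0.1 kg: white paper block on a brown greyboard back, grey taped spine across its +x end. The point is its centre, half-way up. Lies flat on the desk, left of the press. Either end may go to the fence, either face up. May be absent (None).
- cup: Coral mug with coffee, 100 mm high, 80 mm diameter with a handle, right of the press. Bystander; origin at its underside.
- stapler: Stapler, 126 mm long, lying at the far right. Bystander; origin at its underside.

How it is judged:
By the outcome, as a careful person would: the job done as asked, in the order asked, and still so for the second after the job is handed in, with the robot touching nothing.
Of pad1, pad2, pad3, pad4 only 2 to 4 are there at a start; the rules pass over those that are not, and their reading is None.
At some moment in a run one of board may be knocked a few centimetres aside while the robot is not near it.
Once in a run the grip may slacken for a moment while it holds something.
It also fails if it takes over 210 s, if anything falls off the work surface, if the arm or the gripper's body presses on something with over 40 N, if the wrist force passes 120 N, or if a joint passes its speed limit or range.

## Working session

There is one attempt and no reset: what is moved stays moved. The work goes in short steps, each a Python script; the robot and the scene stay as the last script left them, time stands still between calls to the robot, and variables do not carry over. Pictures are saved under pics/ and viewed, at most 14 in all, crops included, and the job is handed in when it is done.

```bash
mkdir -p pics; ls; python3 - <<'E'
from rig import bot
import cv2
for n in ("scene","top"):
    im=bot.get_image(n); cv2.imwrite(f"pics/{n}0.png",im[:,:,::-1])
    p=bot.camera_params(n); print(n,p["intrinsics"].round(1).tolist(),p["T"].round(3).tolist())
    for l in ["press","bed","post_tip","column","knob","foot","lever_grip","board_grip","board_top","sleeve","pad1_mid","pad3_mid","cup","stapler"]:
        print(l,[(round(d["conf"],2),[round(float(x),1) for x in d["at"]]) for d in bot.pinpoint(n,l)][:6])
print(bot.read_state()["time_s"])
E
```

```text
pics
scene [[517.5, 0.0, 269.9], [0.0, 517.5, 209.4], [0.0, 0.0, 1.0]] [[0.636, -0.421, 0.647, -0.472], [-0.771, -0.343, 0.536, -0.908], [-0.003, -0.84, -0.543, 1.025], [0.0, 0.0, 0.0, 1.0]]
press [(0.86, [252.4, 254.7])]
bed [(0.97, [244.8, 250.8])]
post_tip [(0.61, [231.0, 271.0]), (0.43, [216.6, 149.8])]
column [(0.93, [196.7, 274.9])]
knob [(0.46, [175.4, 302.5])]
foot [(0.58, [211.5, 301.8]), (0.47, [247.2, 252.3])]
lever_grip [(0.54, [199.4, 333.1])]
board_grip [(0.86, [301.3, 305.0])]
board_top [(0.56, [303.4, 308.5])]
sleeve [(0.71, [325.7, 328.0]), (0.45, [309.0, 402.9])]
pad1_mid [(0.74, [218.9, 150.2])]
pad3_mid [(0.74, [200.6, 180.0])]
cup [(0.59, [269.1, 377.7]), (0.35, [309.5, 403.0])]
stapler [(0.64, [309.5, 407.0])]
top [[442.3, 0.0, 282.1], [0.0, 442.3, 202.3], [0.0, 0.0, 1.0]] [[-0.01, -0.992, 0.125, 0.367], [-1.0, 0.011, 0.008, -0.07], [-0.009, -0.125, -0.992, 1.679], [0.0, 0.0, 0.0, 1.0]]
press [(0.78, [213.6, 267.2]), (0.28, [181.3, 266.7])]
bed [(0.61, [213.1, 267.7]), (0.22, [204.4, 165.7])]
post_tip [(0.62, [213.5, 287.9])]
column [(0.89, [181.3, 269.9])]
knob []
foot []
lever_grip []
board_grip [(0.71, [245.9, 348.9])]
board_top [(0.71, [211.7, 268.0]), (0.63, [244.7, 348.5])]
sleeve [(0.63, [248.6, 368.5])]
pad1_mid [(0.97, [244.3, 158.6]), (0.72, [197.7, 402.6])]
pad3_mid [(0.85, [202.5, 166.5])]
cup [(0.86, [173.5, 361.0])]
stapler [(0.82, [198.7, 399.2]), (0.36, [244.8, 159.9])]
1.5
```

View both.

```bash
python3 - <<'E'
import cv2
a=cv2.imread("pics/scene0.png"); b=cv2.imread("pics/top0.png")
cv2.imwrite("pics/scene0c.png",cv2.resize(a[120:400,90:463],(800,600),interpolation=cv2.INTER_CUBIC))
cv2.imwrite("pics/top0c.png",cv2.resize(b[110:320,140:420],(800,600),interpolation=cv2.INTER_CUBIC))
E
```

```text
(no output)
```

View pics/scene0c.png

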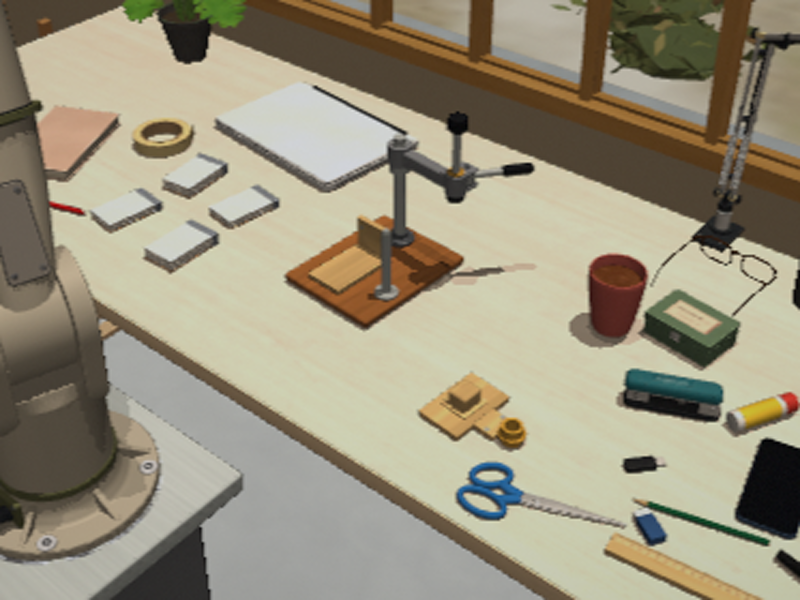

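View pics/top0c.png

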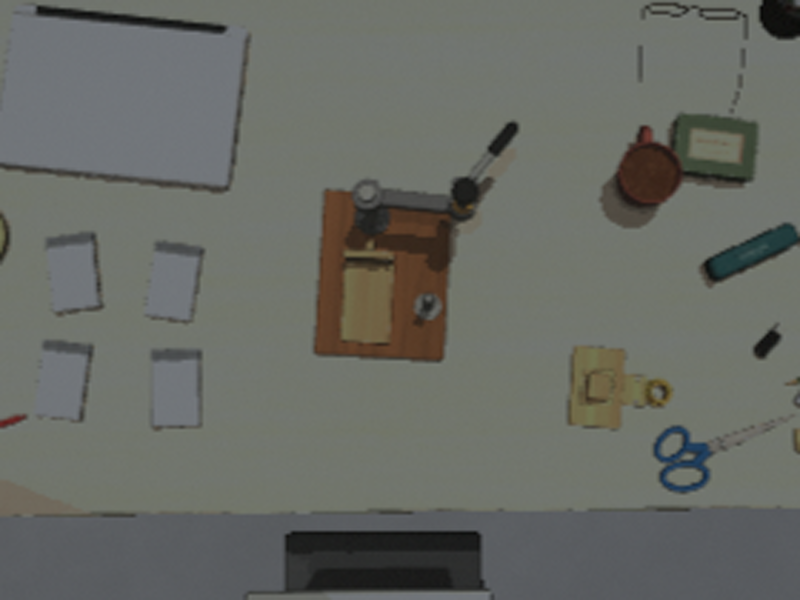

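```bash
cat > h.py <<'E'
import numpy as np, cv2
from rig import bot
from scipy.optimize import least_squares, minimize
CAM={n:bot.camera_params(n) for n in ("scene","top")}
def proj(n,P):
    T=np.linalg.inv(CAM[n]["T"]); P=np.atleast_2d(P)
    q=(P@T[:3,:3].T+T[:3,3])@CAM[n]["intrinsics"].T
    return q[:,:2]/q[:,2:]                      # col,row
def ray(n,col,row):
    c=CAM[n]; d=c["T"][:3,:3]@np.linalg.solve(c["intrinsics"],[col,row,1.])
    return c["T"][:3,3],d
def on_plane(n,col,row,z):
    o,d=ray(n,col,row); return o+d*(z-o[2])/d[2]
def tri(pts):                                   # {cam:(col,row)} -> xyz, residual px
    f=lambda X:np.concatenate([proj(n,X)[0]-p for n,p in pts.items()])
    r=least_squares(f,[.6,0,.1]); return r.x,np.abs(r.fun).max()
def rz(a): c,s=np.cos(a),np.sin(a); return np.array([[c,-s,0],[s,c,0],[0,0,1.]])
def down(a):                                    # tool down, closing axis (y) along heading a+90deg
    return rz(a)@np.diag([1.,-1.,-1.])
def pin(n,l,near=None,r=25):
    ds=bot.pinpoint(n,l); ds=[d for d in ds if near is None or np.hypot(d["at"][1]-near[0],d["at"][0]-near[1])<r]
    return None if not ds else np.array(ds[0]["at"][::-1],float)
def box(x,y,yaw,z0,z1,lx,ly):
    c=np.array([[sx*lx/2,sy*ly/2,0] for sx,sy in ((1,1),(1,-1),(-1,-1),(-1,1))])@rz(yaw).T+[x,y,0]
    return np.vstack([c+[0,0,z0],c+[0,0,z1]])
E
cat > m1.py <<'E'
from h import *
import json
acc={}
for k in range(3):
    for n in ("scene","top"):
        bot.get_image(n)
        for l in ("column","bed","post_tip"):
            p=pin(n,l)
            if p is not None: acc.setdefault((n,l),[]).append(p)
for k,v in acc.items(): print(k,np.round(v,1).tolist())
L={"column":[.115,0,.156],"bed":[0,0,.025],"post_tip":[0,-.08,.130]}
def f(q):
    R=rz(q[2]); return np.concatenate([proj(n,R@L[l]+[q[0],q[1],0])[0]-np.median(v,0) for (n,l),v in acc.items()])
r=least_squares(f,[.6,0,0],loss="soft_l1"); print("press",r.x.round(4),f(r.x).round(1))
for l in L: print(l,tri({n:np.median(acc[n,l],0) for n in("scene","top")}))
# pads: neutral-coloured blobs fitted by box silhouettes
S=8
ims={n:bot.get_image(n) for n in("scene","top")}
seeds=[on_plane("top",140+c*.35,110+r*.35,.01)[:2] for c,r in((74,272),(174,281),(64,380),(176,388))]
for s in seeds:
    M={}
    for n in ims:
        c=proj(n,[*s,.01])[0]; x0,y0=(c-32).astype(int)
        p=ims[n][y0:y0+64,x0:x0+64].astype(np.float32); 
        d=cv2.resize(p[:,:,0]-p[:,:,2],None,fx=S,fy=S,interpolation=cv2.INTER_LINEAR)
        t,_=cv2.threshold(np.clip(d,0,255).astype(np.uint8),0,255,cv2.THRESH_OTSU)
        lab=cv2.connectedComponents((d<t).astype(np.uint8))[1]; m=lab==lab[int((c[1]-y0)*S),int((c[0]-x0)*S)]
        M[n]=(m,x0,y0)
    def cost(q):
        e=0
        for n,(m,x0,y0) in M.items():
            u=(proj(n,box(q[0],q[1],q[2],0,q[3]/10,.1,.062))-[x0,y0]+.5)*S-.5
            g=np.zeros(m.shape,np.uint8); cv2.fillConvexPoly(g,cv2.convexHull(u.round().astype(np.int32)),1)
            e+=(g.astype(bool)^m).sum()/m.sum()
        return e
    best=min((minimize(cost,[*s,a,.17],method="Nelder-Mead",options=dict(initial_simplex=np.array([[*s,a,.17]]*5)+np.vstack([np.zeros(4),np.diag([.01,.01,.15,.06])]),maxiter=250)) for a in(-.1,.1)),key=lambda r:r.fun)
    print("pad",best.x.round(4),round(best.fun,3))
print(bot.read_state()["time_s"])
q=r.x
for n,(a,b,c,d) in {"top":(180,290,230,330),"scene":(170,310,200,350)}.items():
    K=5;im=cv2.resize(ims[n][a:b,c:d][:,:,::-1],None,fx=K,fy=K,interpolation=cv2.INTER_CUBIC)
    def pl(P,col):
        u=((proj(n,np.array(P)@rz(q[2]).T+[q[0],q[1],0])-[c,a]+.5)*K).round().astype(int); cv2.polylines(im,[u],False,col,1)
    pl([[.052*i,.032*j,.025] for i,j in((1,1),(1,-1),(-1,-1),(-1,1),(1,1))],(0,0,255))
    pl([[.053,.032*j,z] for j,z in((1,.025),(1,.074),(-1,.074),(-1,.025))],(255,0,0))
    pl([[0,-.08,.016],[0,-.08,.13]],(0,255,0)); pl([[.115,0,.016],[.115,0,.202]],(0,255,0))
    cv2.imwrite(f"pics/ov_{n}.png",cv2.resize(im,None,fx=.8,fy=.8) if im.shape[0]>600 else im)
E
python3 m1.py
```

```text
('scene', 'column') [[276.4, 194.6], [274.4, 197.1]]
('scene', 'bed') [[252.5, 244.8], [248.9, 245.0], [250.0, 243.2]]
('scene', 'post_tip') [[273.4, 228.0], [271.0, 227.2], [271.6, 227.3]]
('top', 'column') [[266.1, 181.3], [268.5, 179.0], [269.3, 180.5]]
('top', 'post_tip') [[289.0, 214.1], [290.3, 216.0], [288.9, 214.3]]
('top', 'bed') [[267.4, 212.1], [265.0, 211.1]]
press [ 0.5239 -0.0024 -0.0662] [-0.2 -0.3  0.9 -1.  -2.8 -0.6 -0.1 -0.8  0.4  0.1  1.7  4.4]
column (array([ 0.63654774, -0.01129093,  0.1563219 ]), np.float64(0.2835756967839984))
bed (array([0.53823241, 0.0090093 , 0.00752328]), np.float64(1.335451954222549))
post_tip (array([ 0.52299091, -0.08470476,  0.12604068]), np.float64(1.2683917796650803))
pad [0.5769 0.3916 0.1236 0.159 ] 0.931
pad [ 0.5625  0.2573 -0.1623  0.1132] 0.127
pad [ 0.3842  0.2426  0.2427 15.9486] 0.801
pad [0.4207 0.2522 0.0163 0.1571] 0.42
2.8
```

View pics/ov_top.png

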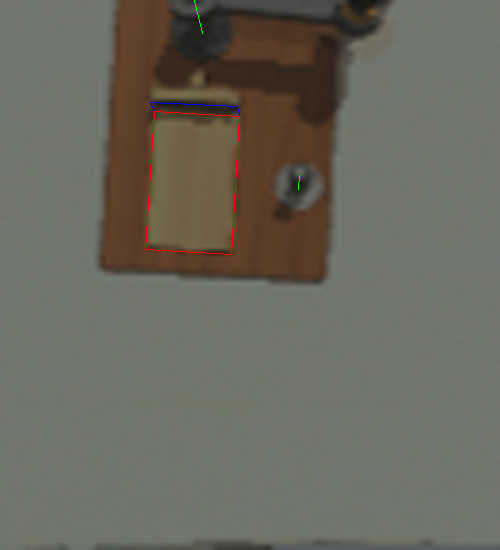

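View pics/ov_scene.png

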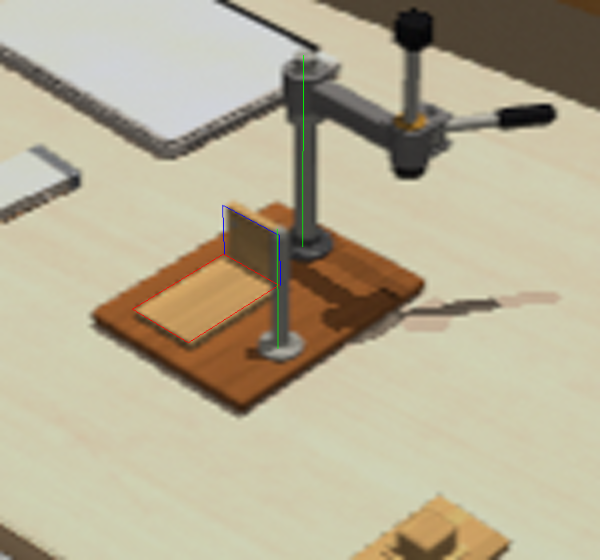

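```bash
python3 - <<'E'
import cv2
a=cv2.imread("pics/scene0.png");b=cv2.imread("pics/top0.png")
for n,i,pts in(("scene",a,[(218,150),(201,180),(215,203),(234,174),(260,200),(240,120)]),("top",b,[(244,159),(202,166),(204,200),(246,201),(225,180),(222,215)])):
    print(n,[i[r,c,::-1].tolist() for r,c in pts])
E
```

```text
scene [[206, 209, 201], [206, 209, 197], [207, 210, 202], [207, 210, 198], [208, 206, 178], [182, 166, 138]]
top [[113, 117, 122], [114, 118, 123], [115, 119, 123], [113, 118, 122], [114, 118, 110], [113, 117, 107]]
```

```bash
cat >> h.py <<'E'
S=8
THR={"scene":15,"top":-2.5}
def fit_pad(ims,s,W=34,dbg=None):
    M={}
    for n in ims:
        c=proj(n,[*s,.01])[0]; x0,y0=(c-W).astype(int)
        p=cv2.GaussianBlur(ims[n],(3,3),.5)[y0:y0+2*W,x0:x0+2*W].astype(np.float32)
        d=cv2.resize(p[:,:,0]-p[:,:,2],None,fx=S,fy=S,interpolation=cv2.INTER_LINEAR)
        m=(d<THR[n]).astype(np.uint8); lab=cv2.connectedComponents(m)[1]; l=lab[W*S,W*S]; m=lab==l
        M[n]=(m,x0,y0)
    def cost(q):
        e=0
        for n,(m,x0,y0) in M.items():
            u=(proj(n,box(q[0],q[1],q[2],0,min(abs(q[3]),.4)/10,.1,.062))-[x0,y0]+.5)*S-.5
            g=np.zeros(m.shape,np.uint8); cv2.fillConvexPoly(g,cv2.convexHull(u.round().astype(np.int32)),1)
            e+=(g.astype(bool)^m).sum()/m.sum()
        return e
    D=np.vstack([np.zeros(4),np.diag([.01,.01,.15,.06])])
    b=min((minimize(cost,[*s,a,.17],method="Nelder-Mead",options=dict(initial_simplex=np.array([*s,a,.17])+D*g,maxiter=250)) for a in(-.1,.1) for g in(1,-1)),key=lambda r:r.fun)
    return b.x,b.fun
E
python3 - <<'E'
from h import *
ims={n:cv2.imread(f"pics/{n}0.png")[:,:,::-1].copy() for n in("scene","top")}
for c,r in((74,272),(174,281),(64,380),(176,388)):
    s=on_plane("top",140+c*.35,110+r*.35,.015)[:2]
    q,e=fit_pad(ims,s); print("pad",q.round(4),round(e,3))
# base edges (top face z=16)
def edge(n,pts0,z,nrm):  # sample along the model edge, find max gradient of redness across it
    im=ims[n].astype(np.float32); red=(im[:,:,0]-im[:,:,2])/(im.sum(2)+1); out=[]
    for P in pts0:
        ts=np.arange(-.012,.0121,.0005); u=proj(n,P+ts[:,None]*nrm).astype(np.float32)
        v=cv2.remap(red,u[:,0].copy(),u[:,1].copy(),cv2.INTER_CUBIC).ravel(); v=np.convolve(v,np.ones(5)/5,"valid")
        g=np.abs(np.gradient(v)); w=g**3; out.append((w*ts[2:-2]).sum()/w.sum())
    return np.array(out)
yaw=-.0662;R=rz(yaw);o=np.array([.5239,-.0024,0])
for n in ims:
    for name,xs,ys,z,nv in(("bed front",[-.052],np.linspace(-.025,.025,7),.025,[-1,0,0]),("bed left",np.linspace(-.045,.035,9),[.032],.025,[0,1,0]),("bed right",np.linspace(-.045,.02,7),[-.032],.025,[0,-1,0])):
        P=np.array([[x,y,z] for x in xs for y in ys])@R.T+o
        print(n,name,(edge(n,P,z,R@np.array(nv,float))*1e3).round(1))
    im=ims[n]
# base outline from redness hull in top
for n in ims:
    im=ims[n].astype(np.float32); red=(im[:,:,0]-im[:,:,2])/(im.sum(2)+1)
    m=(cv2.resize(red,None,fx=4,fy=4,interpolation=cv2.INTER_LINEAR)>.16).astype(np.uint8)
    N,lab,st,ce=cv2.connectedComponentsWithStats(m)
    c=proj(n,R@np.array([-.075,0,.016])+o)[0]; l=lab[int(c[1]*4),int(c[0]*4)]
    ct=max(cv2.findContours((lab==l).astype(np.uint8),0,cv2.CHAIN_APPROX_NONE)[0],key=cv2.contourArea)
    w=np.array([(R.T@(on_plane(n,(p[0]+.5)/4-.5,(p[1]+.5)/4-.5,.016)-o))[:2] for p in ct[:,0]])
    print(n,"ext mm",(w.min(0)*1e3).round(),(w.max(0)*1e3).round())
    for nm,k in(("left",(w[:,1]>.06)&(w[:,0]>-.06)&(w[:,0]<.1)),("right",(w[:,1]<-.09)&(w[:,0]>-.06)&(w[:,0]<.05)),("front",(w[:,0]<-.06)&(abs(w[:,1]+.02)<.05))):
        i=0 if nm!="front" else 1
        if k.sum()>5: a,b=np.polyfit(w[k,i],w[k,1-i],1); print(nm,k.sum(),"slope",round(a if i==0 else -a,4),"off mm",round(b*1e3,1))
E
```

```text
pad [0.5774 0.3944 0.1165 0.1008] 0.512
pad [ 0.5635  0.2584 -0.1622  0.0854] 0.368
pad [ 0.4332  0.4045 -0.1259  0.0864] 0.368
pad [0.42   0.2529 0.0133 0.1357] 0.465
scene bed front [6.  6.  5.9 5.6 5.5 6.  1.4]
scene bed left [-1.7 -1.8 -2.3 -1.3 -2.5 -0.6 -2.3 -1.2 -1.9]
scene bed right [9.1 9.  9.5 9.5 9.1 9.9 9. ]
top bed front [ 0.2 -1.  -1.5 -1.1 -0.7 -0.7 -0.7]
top bed left [-0.   1.2  1.4  0.3  0.9 -0.2  0.2  0.9  0.9]
top bed right [1.9 2.  1.5 1.  0.3 1.2 2. ]
scene ext mm [ -78. -116.] [150.  88.]
left 139 slope -0.0001 off mm 62.3
right 135 slope 0.0264 off mm -109.8
front 89 slope 0.0003 off mm -76.9
top ext mm [ -784. -1106.] [ 780. 1132.]
left 167 slope 0.1369 off mm 1025.8
right 117 slope -0.0214 off mm -1090.6
front 113 slope 0.0594 off mm -729.6
```

```bash
cat >> h.py <<'E'
PR=np.array([.5239,-.0024,0]); PYAW=-.0662
def W(p): return rz(PYAW)@np.array(p,float)+PR          # press -> world
def Pp(p): return rz(PYAW).T@(np.array(p)-PR)
def st():
    s=bot.read_state(); return s
def pick(x,y,a,zt=.006,op=.076,force=5):
    R=down(a)
    if bot.ik([x,y,.12],R) is None: R=down(a+np.pi)
    bot.move_to([x,y,.14],R); bot.grip(op,40)
    bot.line_to([x,y,.045],vel=.2); hit=bot.line_to([x,y,zt],vel=.04,max_force=force)
    z=st()["tool_pos"][2]; print("down",hit,"z",round(z,4))
    return z
E
python3 - <<'E'
from h import *
z=pick(.5635,.2584,-.162)
s=st(); print(s["time_s"],s["tool_pos"].round(4) if hasattr(s["tool_pos"],"round") else s["tool_pos"],s["force"])
E
```

```text
down True z 0.0075
6.275 [0.5631 0.2582 0.0075] [-1.60661439 -0.43591334  6.9142888 ]
```

```bash
cat >> h.py <<'E'
def close_lift(zg=.0145,zup=.17,newtons=40):
    p=np.array(st()["tool_pos"]); bot.line_to([p[0],p[1],zg],vel=.05); bot.grip(0.0,newtons)
    s=st(); z=s["tool_pos"][2]; print("grip w",round(s["grip_width"],4),"f",s["gripper_force"],"z",round(z,4))
    bot.line_to([p[0],p[1],zup],vel=.2); s=st(); print("lifted w",round(s["grip_width"],4),"t",s["time_s"])
    return z
def place(zg,top,x=.003,push=6.,over=.010,clear=.008,R=None):
    """zg: TCP height above pad underside at grasp; top: estimated stack top (m)."""
    R=down(PYAW) if R is None else R
    a=W([x-.008,0,.19]); bot.line_to(a,vel=.25,rotation=R)
    a=W([x-.008,0,top+clear+zg]); bot.line_to(a,vel=.15)
    hit=None
    if push: 
        hit=bot.line_to(W([x+over,0,top+clear+zg]),vel=.03,max_force=push)
        p=np.array(st()["tool_pos"]); print("fence",hit,"press xyz mm",(Pp(p)*1e3).round(1)); q=Pp(p)-[.0005,0,0]
    else: q=np.array([x,0,0])
    q[2]=top+zg-.014
    bot.line_to(W([q[0],q[1],top+clear+zg]),vel=.03)
    h2=bot.line_to(W(q),vel=.03,max_force=4); s=st(); z=s["tool_pos"][2]
    print("seat",h2,"top of stack below pad mm",round((z-zg)*1e3,1),"w",round(s["grip_width"],4))
    bot.grip(.076); p=np.array(st()["tool_pos"]); bot.line_to(p+[0,0,.09],vel=.2); print("t",st()["time_s"])
    return z-zg,q[0]
E
python3 - <<'E'
from h import *
zg=close_lift()
print(st()["tool_rot"].round(2).tolist())
place(zg,.025)
E
```

```text
grip w 0.0606 f 44.27492022514343 z 0.0146
lifted w 0.0609 t 7.7833
[[0.99, -0.16, -0.0], [-0.16, -0.99, -0.0], [-0.0, 0.0, -1.0]]
fence True press xyz mm [ 8.2  0.2 47.2]
seat True top of stack below pad mm 24.7 w 0.0614
t 12.1417
```

```bash
python3 - <<'E'
from h import *
bot.line_to(np.array(st()["tool_pos"])+[0,.1,.05],vel=.25)
pick(.42,.2529,.0133,zt=.0145,force=8)
zg=close_lift()
top,x=place(zg,.045)
bot.line_to(W([-.02,.15,.25]),vel=.25)
for n in ("scene","top"): cv2.imwrite(f"pics/{n}1.png",bot.get_image(n)[:,:,::-1])
a=cv2.imread("pics/scene1.png")[150:310,110:350];b=cv2.imread("pics/top1.png")[160:290,140:360]
im=np.vstack([cv2.resize(a,None,fx=2,fy=2),cv2.resize(b,(480,270))]); cv2.imwrite("pics/m1.png",im)
E
```

```text
down False z 0.0146
grip w 0.0613 f 43.72748672962189 z 0.0148
lifted w 0.0612 t 16.7417
fence True press xyz mm [ 7.6  0.2 67.4]
seat True top of stack below pad mm 39.7 w 0.0611
t 21.0833
```

View pics/m1.png

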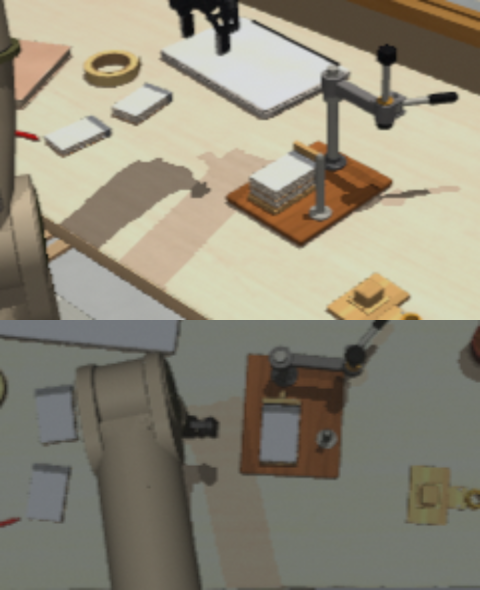

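```bash
python3 - <<'E'
from h import *
pick(.4332,.4045,-.1259,zt=.0145,force=8)
zg=close_lift()
top,x=place(zg,.060,clear=.005)
bot.line_to(np.array(st()["tool_pos"])+[0,.1,.05],vel=.25)
pick(.577,.394,.118,zt=.0145,force=8)
zg=close_lift()
print(zg)
E
```

```text
down False z 0.0147
grip w 0.061 f 44.112035036087036 z 0.0149
lifted w 0.0606 t 26.3917
fence True press xyz mm [ 8.   0.2 79.5]
seat True top of stack below pad mm 60.0 w 0.0608
t 31.0667
down False z 0.0147
grip w 0.0612 f 45.080174803733826 z 0.0149
lifted w 0.0611 t 36.05
0.014888023396302217
```

```bash
python3 - <<'E'
from h import *
place(.0149,.080,x=.0077,push=None,clear=.006)
bot.line_to(W([-.05,.2,.25]),vel=.25)
ims={}
for n in ("scene","top"):
    ims[n]=bot.get_image(n); cv2.imwrite(f"pics/{n}2.png",ims[n][:,:,::-1])
for n in ims:
    print(n,{l:pin(n,l) for l in ("board_grip","board_top","sleeve","post_tip","knob","lever_grip","foot")})
a=cv2.imread("pics/scene2.png")[165:305,190:370];b=cv2.imread("pics/top2.png")[165:275,240:400]
im=np.hstack([cv2.resize(a,None,fx=2.4,fy=3,interpolation=cv2.INTER_CUBIC)[:400],cv2.resize(b,(360,400))[:400]]) if 0 else None
cv2.imwrite("pics/s2.png",cv2.resize(a,None,fx=4,fy=4,interpolation=cv2.INTER_CUBIC)); cv2.imwrite("pics/t2.png",cv2.resize(b,None,fx=5,fy=5,interpolation=cv2.INTER_CUBIC))
E
```

```text
seat True top of stack below pad mm 74.7 w 0.0609
t 40.3083
scene {'board_grip': array([294. , 294.6]), 'board_top': array([293.4, 292.2]), 'sleeve': array([315.4, 313.9]), 'post_tip': array([271.2, 228.8]), 'knob': array([301.8, 176.7]), 'lever_grip': array([334.7, 197. ]), 'foot': array([303.6, 215.2])}
top {'board_grip': array([336.2, 245.7]), 'board_top': array([340.6, 244.6]), 'sleeve': array([356.7, 246.1]), 'post_tip': array([289.5, 215.2]), 'knob': array([302. , 175.2]), 'lever_grip': array([312. , 154.1]), 'foot': None}
```

View pics/s2.png

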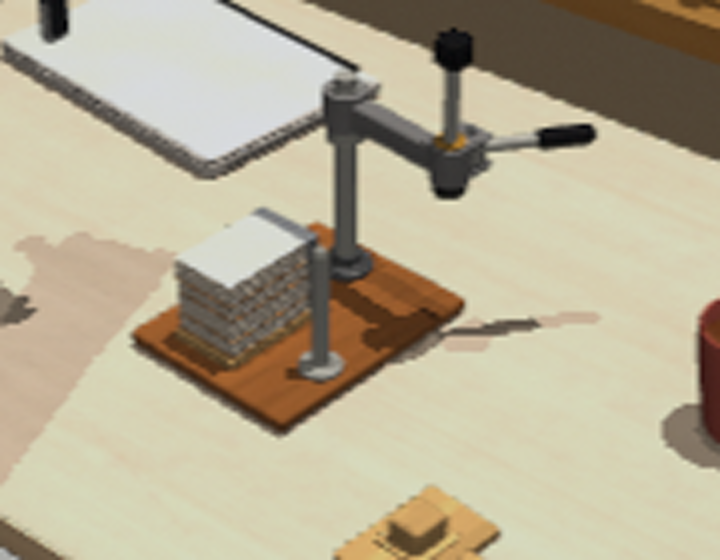

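View pics/t2.png

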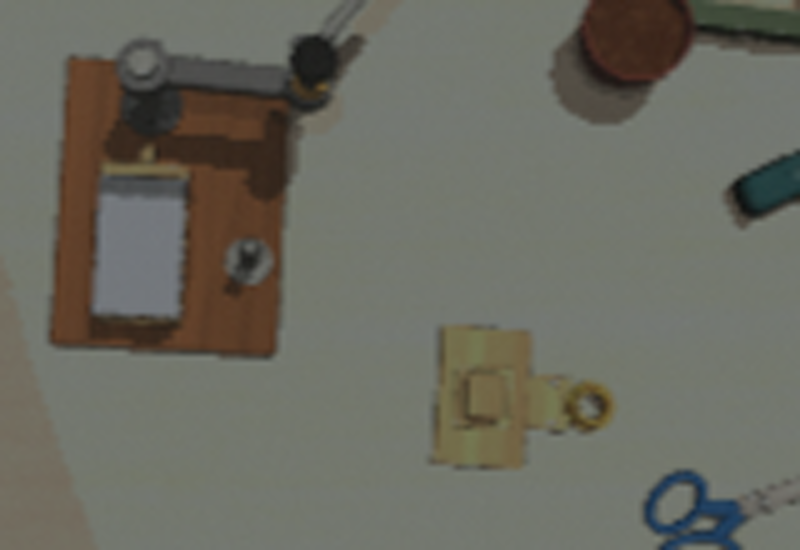

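```bash
cat >> h.py <<'E'
def pnt_fit(cams_pts,L,q0,z=0):
    """net points {(cam,label):px} -> x,y,yaw of a body with local points L"""
    f=lambda q:np.concatenate([proj(n,rz(q[2])@np.array(L[l])+[q[0],q[1],z])[0]-p for (n,l),p in cams_pts.items()])
    r=least_squares(f,q0,loss="soft_l1"); return r.x,f(r.x)
LB={"board_grip":[0,0,.0215],"board_top":[0,0,.034],"sleeve":[0,-.08,0]}
def board_parts(q,z):
    R=rz(q[2]); t=np.array([q[0],q[1],z]); bx=lambda x0,x1,y0,y1,a,b:np.array([[x,y,c] for x in(x0,x1) for y in(y0,y1) for c in(a,b)])
    an=np.linspace(0,2*np.pi,24); cyl=np.array([[.0145*np.cos(k),-.08+.0145*np.sin(k),c] for k in an for c in(0,.026)])
    return [P@R.T+t for P in(bx(-.052,.052,-.034,.034,0,.01),bx(-.017,.017,-.015,.015,.01,.034),bx(-.014,.014,-.08,-.034,0,.01),cyl)]
def fit_board(ims,q0,z=0,thr={"scene":45,"top":14},W=30):
    M={}
    for n in ims:
        c=proj(n,rz(q0[2])@np.array([0,-.03,.01])+[q0[0],q0[1],z])[0]; x0,y0=(c-W).astype(int)
        p=ims[n][y0:y0+2*W,x0:x0+2*W].astype(np.float32)
        d=cv2.resize(p[:,:,0]-p[:,:,2],None,fx=S,fy=S,interpolation=cv2.INTER_LINEAR)
        cs=cv2.findContours((d>thr[n]).astype(np.uint8),cv2.RETR_EXTERNAL,cv2.CHAIN_APPROX_NONE)[0]
        m=np.zeros(d.shape,np.uint8); cv2.drawContours(m,[max(cs,key=cv2.contourArea)],-1,1,-1); M[n]=(m.astype(bool),x0,y0)
    def cost(q):
        e=0
        for n,(m,x0,y0) in M.items():
            g=np.zeros(m.shape,np.uint8)
            for P in board_parts(q,z):
                u=(proj(n,P)-[x0,y0]+.5)*S-.5; cv2.fillConvexPoly(g,cv2.convexHull(u.round().astype(np.int32)),1)
            e+=(g.astype(bool)^m).sum()/m.sum()
        return e
    D=np.vstack([np.zeros(3),np.diag([.008,.008,.1])])
    b=min((minimize(cost,q0,method="Nelder-Mead",options=dict(initial_simplex=np.array(q0)+D*g,maxiter=200)) for g in(1,-1)),key=lambda r:r.fun)
    return b.x,b.fun,M
E
python3 - <<'E'
from h import *
ims={n:cv2.imread(f"pics/{n}2.png")[:,:,::-1].copy() for n in("scene","top")}
acc={}
for k in range(2):
    for n in ims:
        bot.get_image(n)
        for l in LB:
            p=pin(n,l,near={"scene":(300,300),"top":(345,245)}[n],r=40)
            if p is not None: acc.setdefault((n,l),[]).append(p)
acc={k:np.mean(v,0) for k,v in acc.items()}
q,r=pnt_fit(acc,LB,[.43,-.3,-.08]); print("net",q.round(4),r.round(1))
for n,c in (("scene",(300,318)),("top",(246,333)),("scene",(330,330)),("top",(270,320))): print(n,ims[n][c[0],c[1]])
for cams in (("scene","top"),("scene",),("top",)):
    b,e,M=fit_board({n:ims[n] for n in cams},q); print(cams,b.round(4),round(e,3))
E
```

```text
net [ 0.4162 -0.2571 -0.09  ] [-0.3  1.  -0.  -1.5  0.1  0.3  1.2 -0.5 -2.1  0.2  0.3 -0.1]
scene [214 217 189]
top [86 79 54]
scene [212 213 183]
top [115 119 111]
('scene', 'top') [ 0.4178 -0.2582 -0.0964] 0.191
('scene',) [ 0.4189 -0.2582 -0.1028] 0.077
('top',) [ 0.4168 -0.2581 -0.1003] 0.108
```

```bash
python3 - <<'E'
from h import *
print(tri({"scene":(271.6,228.2),"top":(289.2,214.8)}), W([0,-.08,.13]))
x,y,a=.418,-.2582,-.10
bot.line_to(W([-.17,.1,.25]),vel=.3)
bot.move_to([x,y,.16],down(a)); bot.grip(.055,60)
# look again: has the board moved?
ims={n:bot.get_image(n) for n in("scene",)}
print("recheck",[v if k==2 else None for k,v in enumerate([0])], fit_board(ims,[x,y,a])[:2])
bot.line_to([x,y,.05],vel=.2); hit=bot.line_to([x,y,.016],vel=.03,max_force=5); z=st()["tool_pos"][2]; print(hit,z)
E
```

```text
(array([ 0.52160655, -0.08559847,  0.1238301 ]), np.float64(1.3288029849628629)) [ 0.51860787 -0.08222477  0.13      ]
recheck [None] (array([ 0.42051054, -0.26021559, -0.06299517]), np.float64(0.29878081968105374))
True 0.023102503696677327
```

```bash
python3 - <<'E'
from h import *
zg=close_lift(zg=.0275,zup=.19,newtons=60)
R=down(PYAW)
print("zg",zg)
p=W([-.17,-.05,.19]); bot.line_to(p,vel=.25,rotation=R)
# hold board with underside 139 mm high, in front of its place, and look
z=.139+zg
bot.line_to(W([-.03,0,z]),vel=.2)
s=st(); print(s["grip_width"],s["time_s"])
for n in ("scene","top"):
    im=bot.get_image(n); cv2.imwrite(f"pics/{n}3.png",im[:,:,::-1])
    print(n,{l:pin(n,l) for l in("sleeve","post_tip","board_top")})
    g=np.array(s["tool_pos"])-[0,0,zg]; print("expected sleeve px",proj(n,g+rz(PYAW)@[0,-.08,0]),"tip",proj(n,W([0,-.08,.13])))
a=cv2.imread("pics/scene3.png")[160:270,200:340];b=cv2.imread("pics/top3.png")[170:250,240:340]
cv2.imwrite("pics/c3.png",np.hstack([cv2.resize(a,(400,314),interpolation=cv2.INTER_CUBIC),cv2.resize(b,(392,314),interpolation=cv2.INTER_CUBIC)]))
E
```

```text
grip w 0.0291 f 60.23264944553375 z 0.0275
lifted w 0.0292 t 48.525
zg 0.02750167755319815
0.02932914873174675 50.4833
scene {'sleeve': array([262. , 228.8]), 'post_tip': array([270.8, 230.2]), 'board_top': array([242.8, 211.2])}
expected sleeve px [[261.95823063 228.68937038]] tip [[268.7771726  226.69330388]]
top {'sleeve': array([286.3, 223.7]), 'post_tip': array([288.1, 214.2]), 'board_top': None}
expected sleeve px [[289.23272013 222.92336885]] tip [[289.39420478 214.41903639]]
```

View pics/c3.png

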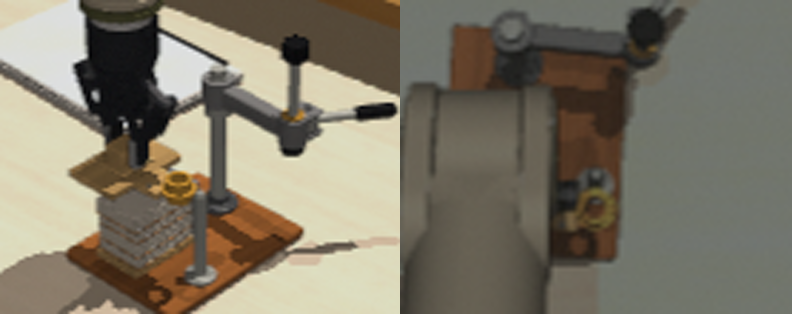

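```bash
python3 - <<'E'
from h import *
g=np.array(st()["tool_pos"]); print((Pp(g)*1e3).round(1))
for z in (.139,.152,.165): print(z,[proj(n,g+rz(PYAW)@[0,-.08,0]+[0,0,z-g[2]])[0].round(1) for n in("scene","top")])
ring=tri({"scene":(262.3,225.5),"top":(290.0,222.8)}); print("ring",ring)
tip=tri({"scene":(271.2,228.6),"top":(289.3,214.9)}); print("tip",tip)
for n,c,z in(("scene",(262.3,225.5),.165),("top",(290,222.8),.165),("scene",(271.2,228.6),.13),("top",(289.3,214.9),.13)): print(n,Pp(on_plane(n,*c,z)).round(4))
# yellow ring blobs
for n,(a,b,c,d) in {"scene":(212,238,252,274),"top":(214,232,282,298)}.items():
    im=cv2.imread(f"pics/{n}3.png").astype(np.float32)[a:b,c:d]; sat=im[:,:,2]-im[:,:,0]
    m=sat>(110 if n=="scene" else 30); r,cc=np.nonzero(m); print(n,m.sum(),sat.max(),"bbox c,r",cc.min()+c,cc.max()+c,r.min()+a,r.max()+a,"mean",cc.mean()+c,r.mean()+a)
E
```

```text
[-30.2  -0.  166.8]
0.139 [array([261.8, 228.4]), array([289. , 222.8])]
0.152 [array([261.8, 224.9]), array([289. , 222.5])]
0.165 [array([261.7, 221.2]), array([289. , 222.2])]
ring (array([ 0.48717667, -0.0836275 ,  0.15185156]), np.float64(0.05433382502758377))
tip (array([ 0.52083191, -0.085393  ,  0.12274358]), np.float64(1.1419631943601871))
scene [-0.045  -0.0967  0.165 ]
top [-0.0322 -0.0836  0.165 ]
scene [-0.0023 -0.0923  0.13  ]
top [-0.0017 -0.0798  0.13  ]
scene 51 142.0 bbox c,r 256 272 220 228 mean 264.078431372549 223.80392156862746
top 146 62.0 bbox c,r 282 295 214 231 mean 289.3493150684931 223.83561643835617
```

```bash
python3 - <<'E'
from h import *
zg=.0275
bot.line_to(W([.0038,.0004,.139+zg]),vel=.05)
im=bot.get_image("top"); cv2.imwrite("pics/top4.png",im[:,:,::-1]); s=bot.get_image("scene")
cv2.imwrite("pics/c4.png",np.hstack([cv2.resize(im[200:230,275:305,::-1],(390,390),interpolation=cv2.INTER_CUBIC),cv2.resize(s[205:240,255:290,::-1],(390,390),interpolation=cv2.INTER_CUBIC)]))
hit=bot.line_to(W([.0038,.0004,.112+zg]),vel=.02,max_force=4)
s=st(); print(hit,(Pp(s["tool_pos"])*1e3).round(1),"underside",(s["tool_pos"][2]-zg)*1e3,s["force"],s["moment"],s["time_s"])
E
```

```text
False [  3.9   0.4 139.7] underside 112.162501835397 [-0.09640494 -0.13086868 -3.41372595] [ 0.00857521 -0.00252     0.03790861] 53.3083
```

View pics/c4.png

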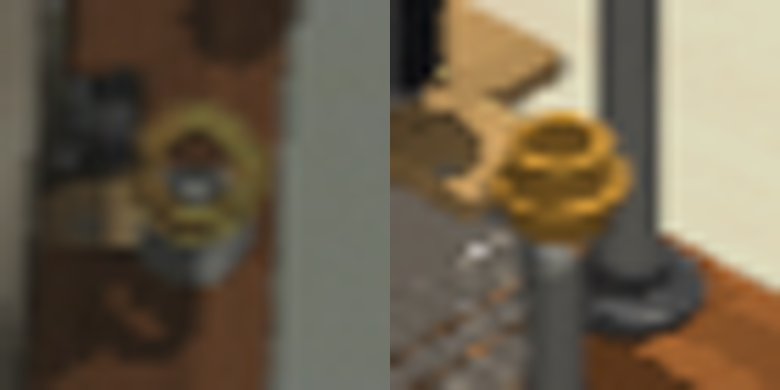

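```bash
python3 - <<'E'
from h import *
zg=.0275
p=np.array(st()["tool_pos"])
hit=bot.line_to([p[0],p[1],.088+zg],vel=.02,max_force=5)
s=st(); print(hit,(Pp(s["tool_pos"])*1e3).round(1),"underside",round((s["tool_pos"][2]-zg)*1e3,1),s["force"].round(1),s["grip_width"])
bot.grip(.055,60); p=np.array(st()["tool_pos"]); bot.line_to(p+[0,0,.10],vel=.15)
bot.line_to(W([-.12,.1,.30]),vel=.25)
acc={}
for n in("scene","top"):
    im=bot.get_image(n); cv2.imwrite(f"pics/{n}5.png",im[:,:,::-1])
    for l in("knob","lever_grip","foot","board_top","column","sleeve"):
        acc[n,l]=pin(n,l); print(n,l,acc[n,l])
for l in("knob","lever_grip","board_top","sleeve"):
    if all(acc[n,l] is not None for n in("scene","top")): X,e=tri({n:acc[n,l] for n in("scene","top")}); print(l,X.round(4),"press",Pp(X).round(4),round(e,2))
a=cv2.imread("pics/scene5.png")[165:270,215:350];cv2.imwrite("pics/s5.png",cv2.resize(a,None,fx=5,fy=5,interpolation=cv2.INTER_CUBIC))
print(st()["time_s"])
E
```

```text
True [  3.7   0.4 122.5] underside 95.0 [-0.3 -0.8  5.6] 0.02885742785594095
scene knob [302.4 174.6]
scene lever_grip [333.2 201.1]
scene foot [301.3 210.1]
scene board_top [251.3 216.4]
scene column [275.  197.5]
scene sleeve [269.3 237.2]
top knob [300.6 175.8]
top lever_grip [311.8 152.4]
top foot None
top board_top [264.6 214.7]
top column [267.  181.7]
top sleeve None
knob [ 0.6298 -0.1197  0.2753] press [ 0.1134 -0.11    0.2753] 0.37
lever_grip [ 0.7379 -0.1659  0.1481] press [ 0.2243 -0.149   0.1481] 0.62
board_top [ 5.235e-01 -1.000e-04  1.299e-01] press [-0.0005  0.0023  0.1299] 1.78
56.8917
```

View pics/s5.png

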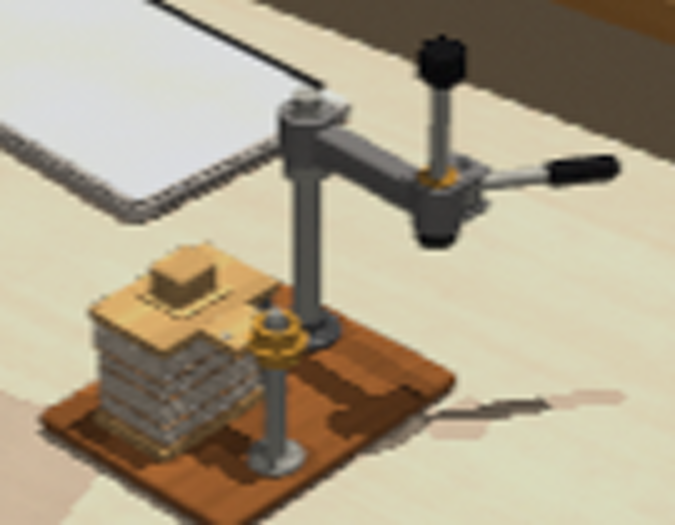

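```bash
cat >> h.py <<'E'
PR=W([.0038,.0004,0])           # refined by the post and the fence
def K(phi,z,r=.115): return W([.115-r*np.cos(phi),-r*np.sin(phi),z])
def RK(phi): return down(phi+PYAW)
E
python3 - <<'E'
from h import *
phi=1.51
print(K(phi,.27))
bot.move_to(K(phi,.36),RK(phi)); bot.grip(.060,20)
hit=bot.line_to(K(phi,.274),vel=.08,max_force=6); print(hit,st()["tool_pos"])
f0=st()["force"]; bot.grip(0.0,20); s=st(); print("w",s["grip_width"],"dF",(s["force"]-f0).round(1),s["force"].round(1),s["time_s"])
E
```

```text
[ 0.62790089 -0.12393357  0.27      ]
False [ 0.62818217 -0.12411138  0.27471608]
w 0.02864880975977986 dF [-4.1 -1.   2.5] [-4.4 -0.5  2.2] 60.6167
```

```bash
python3 - <<'E'
from h import *
bot.grip(.033,20)
for phi in np.linspace(1.51,.06,10)[1:]:
    if bot.line_to(K(phi,.274),vel=.1,rotation=RK(phi),max_force=25): print("stop at",phi,st()["force"]); break
else:
    hit=bot.line_to(K(-.06,.274),vel=.03,max_force=14); print("stop",hit)
s=st(); print((Pp(s["tool_pos"])*1e3).round(1),s["force"].round(1),s["time_s"])
E
```

```text
stop True
[ -0.6   2.  273.5] [-0.  -3.2  2.1] 64.2917
```

```bash
cat >> h.py <<'E'
def G(a,z,r=.080): return W([r*np.sin(a),-.024-r*np.cos(a),z])
OFF=None
def RG(a,off): return down(a-np.pi/2+PYAW+off)
E
python3 - <<'E'
from h import *
bot.grip(.055,20); p=np.array(st()["tool_pos"]); bot.line_to([p[0],p[1],.36],vel=.2)
for off in(0,np.pi):
    print(off,[None if q is None else np.round(q,2).tolist() for q in(bot.ik(G(a,.175),RG(a,off)) for a in(-.62,.6))])
for n in("scene","top"):
    im=bot.get_image(n); cv2.imwrite(f"pics/{n}6.png",im[:,:,::-1])
    print(n,{l:(pin(n,l),e.round(1)) for l,e in(("lever_grip",proj(n,G(-.61,.176))[0]),("knob",proj(n,W([0,0,.271]))[0]),("foot",proj(n,W([0,0,.146]))[0]),("board_top",proj(n,W([0,0,.129]))[0]))})
a=cv2.imread("pics/scene6.png")[160:270,200:340];b=cv2.imread("pics/top6.png")[160:270,220:360]
cv2.imwrite("pics/c6.png",np.hstack([cv2.resize(i,(400,314),interpolation=cv2.INTER_CUBIC) for i in(a,b)]))
E
```

```text
0 [[1.18, 0.38, -1.27, 1.81, 0.39, 1.23, 2.25], [-0.63, 0.47, 0.99, 1.65, -0.41, 1.25, -2.16]]
3.141592653589793 [[-0.68, 0.17, 0.89, 1.88, -0.14, 1.16, -0.43], [-0.37, 0.36, 0.62, 1.64, -0.22, 1.21, 0.82]]
scene {'lever_grip': (array([264.4, 220.9]), array([261.1, 221. ])), 'knob': (array([245.1, 177.7]), array([249.8, 176.7])), 'foot': (array([250.9, 212.4]), array([250.8, 211.9])), 'board_top': (array([253.1, 218. ]), array([250.9, 216.4]))}
top {'lever_grip': (array([287.7, 222.5]), array([291.5, 225.5])), 'knob': (array([401.1, 200.1]), array([264.7, 207.6])), 'foot': (None, array([266.4, 211.6])), 'board_top': (array([268. , 214.3]), array([266.7, 212.1]))}
```

View pics/c6.png

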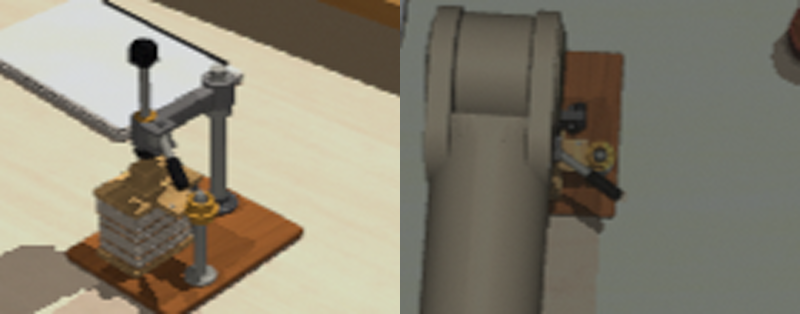

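```bash
python3 - <<'E'
from h import *
o=np.pi
bot.move_to(G(-.61,.28),RG(-.61,o)); bot.grip(.050,20)
hit=bot.line_to(G(-.61,.175),vel=.1,max_force=6); print(hit,st()["tool_pos"][2])
if not hit:
    bot.grip(.022,20); print("w",st()["grip_width"],st()["force"].round(1))
    for a in np.linspace(-.61,.60,7)[1:]:
        if bot.line_to(G(a,.175),vel=.08,rotation=RG(a,o),max_force=15): print("stop",a); break
    h2=bot.line_to(G(.68,.175),vel=.03,max_force=6)
    s=st(); q=Pp(s["tool_pos"]); print(h2,"alpha",np.arctan2(q[0],-.024-q[1]),s["force"].round(1),s["time_s"])
    bot.grip(.050,20); bot.line_to(np.array(st()["tool_pos"])+[0,0,.15],vel=.2)
E
```

```text
False 0.17558709814033258
w 0.02229358274719075 [ 0.1  0.  -0.2]
True alpha 0.5915551543130522 [-0.4 -0.4  0. ] 70.7833
```

```bash
python3 - <<'E'
from h import *
bot.grip(0.0,20)
bot.move_to(W([0,0,.335]),down(PYAW)); 
p=W([0,0,.29]);h0=bot.line_to(W([0,0,.265]),vel=.03,max_force=1.2); print("touch",h0,st()["tool_pos"][2],st()["force"].round(1))
h1=bot.line_to(W([0,0,.262]),vel=.02,max_force=10); s=st(); print("seat",h1,s["tool_pos"].round(4),s["force"].round(1))
bot.hold(.3); s=st(); print(s["force"].round(1),s["time_s"])
bot.line_to(np.array(s["tool_pos"])+[0,0,.06],vel=.1)
E
```

```text
touch True 0.2949587492795468 [0.5 0.1 0.2]
seat True [ 0.5275 -0.0022  0.2833] [-2.1  1.2  7.3]
[-2.2 -1.1  7.9] 77.0583
```

```bash
python3 - <<'E'
from h import *
o=np.pi
bot.line_to(W([0,0,.36]),vel=.2)
bot.move_to(G(.59,.32),RG(.59,o)); bot.grip(.050,20)
hit=bot.line_to(G(.59,.175),vel=.12,max_force=6); print(hit,st()["tool_pos"][2])
if not hit:
    bot.grip(.022,20)
    for a in np.linspace(.59,-.58,7)[1:]:
        if bot.line_to(G(a,.175),vel=.08,rotation=RG(a,o),max_force=15): print("stop",a); break
    h2=bot.line_to(G(-.74,.175),vel=.03,max_force=8)
    s=st(); q=Pp(s["tool_pos"]); print(h2,"alpha",np.arctan2(q[0],-.024-q[1]),s["force"].round(1),s["time_s"])
    bot.grip(.050,20); bot.line_to(np.array(st()["tool_pos"])+[0,0,.17],vel=.2)
    bot.line_to(W([-.1,.2,.36]),vel=.25)
for n in("scene","top"):
    im=bot.get_image(n); cv2.imwrite(f"pics/{n}7.png",im[:,:,::-1])
    print(n,{l:(pin(n,l),e.round(1)) for l,e in(("lever_grip",proj(n,G(-.61,.176))[0]),("knob",proj(n,W([0,0,.254]))[0]),("foot",proj(n,W([0,0,.129]))[0]))})
a=cv2.imread("pics/scene7.png")[160:270,200:340];b=cv2.imread("pics/top7.png")[160:270,220:360]
cv2.imwrite("pics/c7.png",np.hstack([cv2.resize(i,(400,314),interpolation=cv2.INTER_CUBIC) for i in(a,b)]))
E
```

```text
False 0.1758029325223518
True alpha -0.6925220021342339 [ 4.7 -2.6 -1.7] 84.7833
scene {'lever_grip': (array([377.1, 267.8]), array([261.1, 221. ])), 'knob': (array([248., 180.]), array([250. , 181.7])), 'foot': (array([252.2, 221. ]), array([250.9, 216.4]))}
top {'lever_grip': (array([263.5, 215.5]), array([291.5, 225.5])), 'knob': (array([264.1, 207.3]), array([265. , 208.2])), 'foot': (None, array([266.7, 212.1]))}
```

View pics/c7.png

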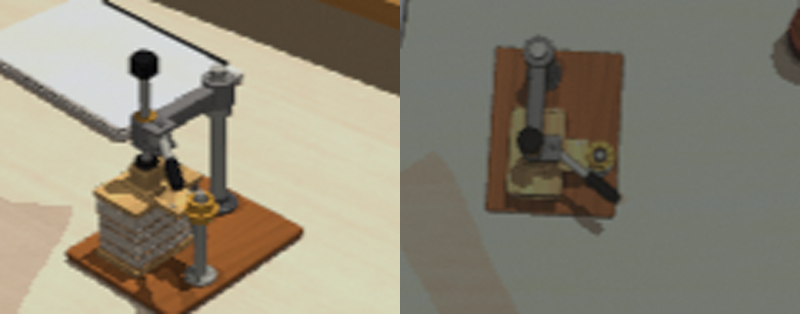

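```bash
python3 -c "
from rig import bot
print(bot.finish_job(), bot.read_state()['time_s'])"
```

```text
the job is handed in; nothing more can be done
the job is handed in; nothing more can be done
```

I handed the job in after about 90 s: all four pads are stacked square in the press, the board is over the post, and the rod's foot rests on its grip block with the lever locked; I left the mug and stapler alone and have had no verdict back.

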